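Stand two tins heavy end down

ROBOT

A 6-joint arm with a two-finger parallel gripper is mounted at the origin on the work surface; the furniture and walls round the work are solid. World frame = base frame: x ahead of the robot, y to its left, z up, the work surface at z = 0. Lengths are in m, angles in rad, forces in N, time in s.
With the tool pointing down it reaches from about 0.35 to 0.975 m from the base axis. Payload 4.9 kg.
Tool frame: the origin (TCP) lies at the very end of the fingers, on their centre line; the grasp point (between the pads) lies 19 mm behind it; z points along the fingers, y is the line along which they close (so a half turn about z gives the same grasp; the last joint's range is limited). The gripper opens to 85 mm and grips with 20 to 120 N. Pads are 22 mm wide; open, the fingers measure 114 mm over their backs; the gripper's body (76 mm by 85 mm) begins 54 mm behind the grasp point. The pads swing forward as they close: fully open they stand 13 mm farther back than shut.
Start: joints at [1.142, 0.053, 1.613, -0, 1.476, -0.119], TCP at [0.191, 0.595, 0.231] pointing down, gripper open.
Joint ranges: [-3.01, 3.01], [-1.01, 2.22], [0.06, 2.58], [-1.02, 4.17], [0.09, 2.62], [-3.14, 3.14]. Speed limits (rad/s): [2.57, 2.57, 3.14, 3.14, 3.14, 3.14].

INTERFACE

Orientations are given as a rotation vector (axis times angle).
In Python, from station import get_obs, optics, ctrl gives the robot as it stands.
- The arm moves only by the shell command python3 -m pendant 'ROWS' [FORCE]. ROWS is JSON, a list of rows, each a list of 3 entries, a list of its own where there are three numbers: the shift along the tool's x, y, z in mm, then the turn, a rotation vector about the tool's x, y, z in rad, then the opening, from 0 (shut) to 1 (fully open). A call has 1 to 12 rows; each row shifts and turns the commanded pose from where the row before left it, along the tool's axes as they then stand; what a row does not reach is not made up. A row lasts 1/12 s, in which the tool goes at most 41.7 mm and 7.16 degrees, less where a joint would pass 70% of its speed; a pose out of reach is approached as far as the arm can. A call is refused whole if a number of a shift passes 41.7 or a number of a turn 0.125, either way. A call with a gripper value outside its range is refused whole. The fingers move at their own pace and stop on an object; FORCE is the grip in N (left out, the last holds). Time passes only in rows, so rows that do not move let the fingers close. It gives the time, the measured TCP pose, the force, the opening and the grip force at its end, in the units of the state.
- get_obs(): the state, without advancing time (a new reading comes with each control period).
- optics.get_image(name): name is "side" or "top" or "wrist"; returns the picture (400x640x3 uint8, red, green, blue); there is no depth.
- optics.camera_model(name): a dict with "fx", "fy", "cx", "cy" (pixels), "cam_to_world" (4x4, takes a point from camera to world coordinates). Camera axes: x right, y up, looking along -z (the intrinsics and any distortion apply to the point x, -y, -z); pixel columns grow to the right and rows downward; lengths in m; the calibration is good to about 2 mm. A picture is of the moment at which its call begins: read the wrist's pose just before it. camera_model takes no time and is no camera call; for the wrist camera it gives the pose at the moment of the call.
- ctrl.finish_job(): hands the job in; it is judged then, once.
The state is a dict: "t": time; "q": joint angles; "dq": joint speeds; "effort": joint torques, N m; "tool_pos": TCP position; "tool_rot": TCP orientation; "contact_force": force on the tool from outside, world axes, zero at the start; "wrist_torque": the same for the moment, N m; "opening": finger opening in m; "grip_force": force on a finger pad.
Only numpy, scipy, OpenCV 4.12 (cv2) and the standard library are available. Lean on these libraries where they do the work, as an engineer would, in place of code of your own. Each camera call takes 0.05 s, during which the arm holds its last target. There are 200 camera calls.

TASK

Each of the two long tins has something heavy wedged in one end, and it cannot be seen, only felt on lifting, which end that is. Stand both tins upright, heavy end down, entirely on the wooden board; do not let a tin drop or topple, and leave the mug, the ramekin and the small shaker where they are.

Things in the scene. Friction and masses are not known exactly. Their poses are not given: they have to be found in the camera images.
- tin_a: plain metal tin lying on the worktop, 140 mm long, 50 x 50 mm across, both ends alike with 20 mm dark steel caps. Origin at its geometric centre (25 mm above the worktop as it lies), x along its length. About 0.57 kg, of which 0.4 kg is a block wedged inside one end, about 45 mm from the middle. Either the +x or the -x end may be heavy, drawn afresh each time; nothing outside shows it
- tin_b: identical second tin, same axes; its heavy end is drawn separately. Either tin may be the left or the right one. They lie roughly across the robot's view (along y). Held level by the middle, a tin pulls its heavy end down with a moment of about 0.17 N m; pinched softly it tilts that way. The block stays put however the tin is turned
- board: fixed wooden board with darker end strips, 130 mm (its x) by 240 mm (its y), 18 mm thick, lying between the tins; origin at the centre of its underside, on the worktop, z up. Room for both tins, for instance one on each half along y.
- mug_1: bystander: small blue mug, 58 x 82 mm, 49 mm high, loose; origin under its centre
- ramekin: bystander: white ramekin, 73 mm across, 41 mm high, loose; origin under its centre
- mill_2: bystander: small grey shaker, 44 mm across, 90 mm high, loose; origin under its centre

How it is judged:
By the outcome, as a careful person would: the job done as asked, in the order asked, and still so for the second after the job is handed in, with the robot touching nothing.
It also fails if it takes over 72 s, if anything falls off the work surface, if the arm or the gripper's body presses on something with over 40 N, if the wrist force passes 120 N, or if a joint passes its speed limit or range.

## Working session

There is one attempt and no reset: what is moved stays moved. The work goes in short steps, Python scripts to look and compute and a shell command to move; the robot and the scene stay as the last step left them, time stands still between calls to the robot, and variables do not carry over. Pictures are saved under pics/ and viewed, at most 10 in all, crops included, and the job is handed in when it is done.

```bash
mkdir -p pics; ls
python3 - <<'E'
from station import get_obs, optics
import cv2, numpy as np
o=get_obs(); print(o)
for n in("top","side"):
    im=optics.get_image(n); cv2.imwrite(f"pics/{n}0.png",im[:,:,::-1]); m=optics.camera_model(n); print(n,{k:(np.round(v,3).tolist() if hasattr(v,'__len__') and not isinstance(v,str) else v) for k,v in m.items()})
E
```

```text
pics
{'t': 0.0, 'q': array([ 1.14198099e+00,  5.33956244e-02,  1.61426359e+00,  1.43629221e-07,
        1.47601290e+00, -1.18990043e-01]), 'dq': array([-0.00137123, -0.00136965,  0.00103837,  0.00194173, -0.00028913,
        0.00059047]), 'effort': array([-4.71520798e-04, -3.93687379e+01, -3.70174813e+01, -1.75153973e-04,
        6.99718090e-03, -4.64457145e-06]), 'tool_pos': array([0.19029425, 0.59468158, 0.23005716]), 'tool_rot': array([-0.48464122, -3.10341469,  0.00314402]), 'contact_force': array([-0.56002538,  0.23040862, -0.04971642]), 'wrist_torque': array([ 0.0428937 , -0.00927593, -0.07402644]), 'grip_force': 0.0, 'opening': 0.08568627520133736}
top {'fx': 441.8096947070091, 'fy': 441.8096947070091, 'cx': 326.0950237197176, 'cy': 196.73542999075536, 'cam_to_world': [[0.003, 0.995, -0.105, 0.362], [-1.0, 0.004, 0.013, 0.059], [0.013, 0.105, 0.994, 1.058], [0.0, 0.0, 0.0, 1.0]]}
side {'fx': 419.9527228358138, 'fy': 419.9527228358138, 'cx': 319.93797899335874, 'cy': 201.58851334761235, 'cam_to_world': [[0.92, 0.227, -0.319, 0.098], [-0.39, 0.579, -0.716, -0.737], [0.022, 0.783, 0.621, 0.728], [0.0, 0.0, 0.0, 1.0]]}
```

View pics/top0.png

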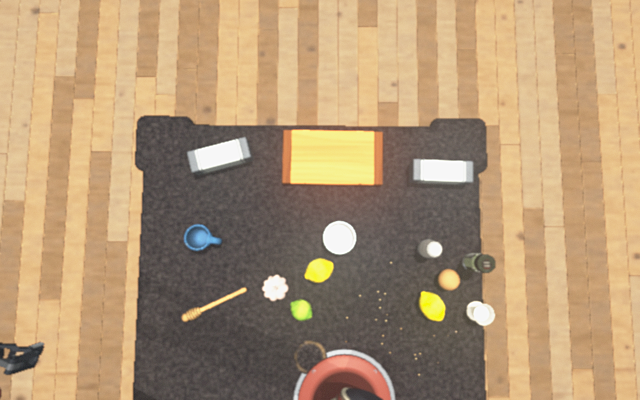

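View pics/side0.png

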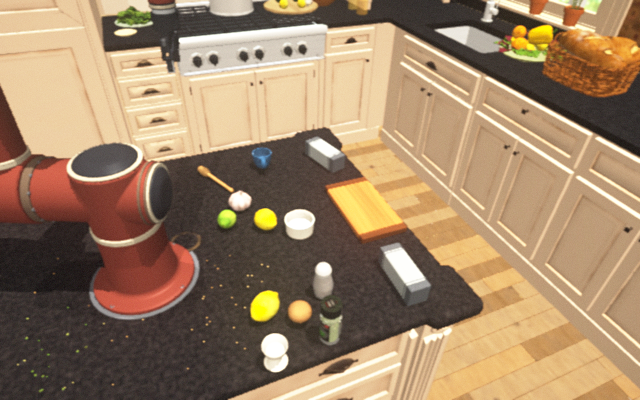

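The top view shows the left tin at (219,156), the board at (332,158) and the right tin at (443,172), with the mug, ramekin and shaker nearer the robot. The side view shows the tins at (325,154) and (405,272), and the board at (365,208).

```bash
cat > h.py <<'E'
import cv2, numpy as np
from station import get_obs, optics
from scipy.spatial.transform import Rotation as R
def ray(n,uv,m=None):
    m=m or optics.camera_model(n); T=np.array(m['cam_to_world'])
    u,v=uv; k=m.get('dist',None)
    d=T[:3,:3]@np.array([(u-m['cx'])/m['fx'],-(v-m['cy'])/m['fy'],-1.]); return T[:3,3],d/np.linalg.norm(d)
def plane(n,uv,z,m=None):
    o,d=ray(n,uv,m); return o+d*(z-o[2])/d[2]
def tri(r1,r2):
    (a,d),(b,e)=r1,r2; s=np.linalg.lstsq(np.c_[d,-e],b-a,rcond=None)[0]
    p,q=a+s[0]*d,b+s[1]*e; return (p+q)/2,np.linalg.norm(p-q)
def quad(mask):
    c=max(cv2.findContours(mask.astype(np.uint8),0,2)[0],key=cv2.contourArea)
    return cv2.minAreaRect(c),cv2.contourArea(c),c
E
python3 - <<'E'
from h import *
print(optics.camera_model('top').keys())
t=cv2.imread('pics/top0.png');s=cv2.imread('pics/side0.png')
def crop(i,x0,y0,x1,y1,f): return cv2.resize(i[y0:y1,x0:x1],(400,300),interpolation=cv2.INTER_CUBIC)
a=crop(t,180,125,260,185,5);b=crop(t,404,145,484,205,5);c=crop(s,285,125,365,185,5);d=crop(s,360,232,460,307,4)
cv2.imwrite('pics/crops.png',np.vstack([np.hstack([a,b]),np.hstack([c,d])]))
for n,i,rois in(('top',t,((180,125,260,185),(404,145,484,205))),('side',s,((300,130,350,175),(375,240,435,305)))):
    for x0,y0,x1,y1 in rois:
        g=cv2.cvtColor(i,7-1)[y0:y1,x0:x1]; q,A,c=quad(g>175)if n=='top' else quad(g>185)
        print(n,np.array(q[0])+[x0,y0],q[1:],A,(cv2.boxPoints(q)+[x0,y0]).round(1).tolist())
hsv=cv2.cvtColor(t,40)
for n,i,(x0,y0,x1,y1) in(('top',t,(270,115,395,200)),('side',s,(315,170,412,250))):
    hh=cv2.cvtColor(i,40)[y0:y1,x0:x1]; m=(hh[...,1]>100)&(hh[...,2]>80)&(hh[...,0]<30)
    q,A,c=quad(m); ap=cv2.approxPolyDP(c,4,True)[:,0]+[x0,y0]; print(n,np.array(q[0])+[x0,y0],q[1:],A,ap.tolist())
    if n=='top': print([plane('top',p,.018).round(3).tolist() for p in ap])
E
```

```text
dict_keys(['fx', 'fy', 'cx', 'cy', 'cam_to_world'])
top [218.43251801 154.23971558] ((21.403484344482422, 59.083656311035156), 75.46554565429688) 1156.5 [[187.2, 151.3], [244.3, 136.5], [249.7, 157.2], [192.5, 172.0]]
top [442.5 170. ] ((22.0, 57.0), 90.0) 1144.0 [[414.0, 159.0], [471.0, 159.0], [471.0, 181.0], [414.0, 181.0]]
side [324.15384674 147.76922989] ((30.508512496948242, 11.648704528808594), 33.6900634765625) 269.0 [[308.2, 144.2], [314.7, 134.5], [340.1, 151.4], [333.6, 161.1]]
side [403.86000252 265.97999954] ((46.60000228881836, 19.399999618530273), 53.13010025024414) 749.0 [[382.1, 253.2], [397.6, 241.5], [425.6, 278.8], [410.1, 290.4]]
top [332.5 157.5] ((57.0, 101.0), 90.0) 5500.0 [[283, 130], [282, 183], [382, 184], [381, 131]]
[[0.632, 0.149, 0.018], [0.504, 0.15, 0.018], [0.502, -0.088, 0.018], [0.631, -0.087, 0.018]]
side [367.5 207. ] ((74.0, 87.0), 90.0) 4736.5 [[324, 186], [361, 243], [408, 228], [411, 232], [411, 170], [357, 170], [359, 177]]
```

View pics/crops.png

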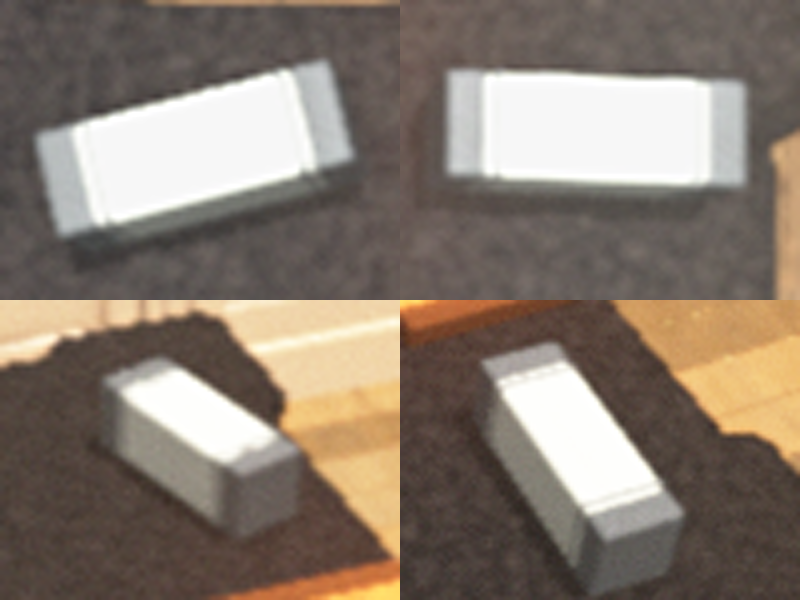

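The crops clearly show the top faces of both tins, so I triangulate their corners and the board's.

Run:
```python
from h import *
mt,ms=optics.camera_model('top'),optics.camera_model('side')
def f(p,o,k): return np.array(p)/k+o-.5+.5/k
L=[((38,132),(168,57)),((328,60),(298,137)),((355,160),(232,168)),((62,238),(105,78))]
Rr=[((47,70),(160,42)),((347,80),(284,215)),((347,186),(185,250)),((47,176),(82,62))]
for nm,Q,ot,os,ks in(('L',L,(180,125),(285,125),5),('R',Rr,(404,145),(360,232),4)):
    P=[]
    for a,b in Q:
        p,e=tri(ray('top',f(a,ot,5),mt),ray('side',f(b,os,ks),ms)); P.append(p); print(nm,p.round(4),round(e,4))
    P=np.array(P)
    T=np.array([plane('top',f(a,ot,5),.05,mt) for a,b in Q])
    d=(T[0]+T[3]-T[1]-T[2])/2; w=(T[0]+T[1]-T[2]-T[3])/2
    print('tri c',P.mean(0).round(4),'top c',T.mean(0).round(4),'len',np.linalg.norm(d),np.linalg.norm(w),'yaw',np.degrees(np.arctan2(d[1],d[0])))
# board corners (near-left, near-right, far-right) from both
for a,b in (((282,183),(324.5,186)),((382,184),(361,242.5))): pass
for a,b in(((283.,130),(358,178)),((282,184),(325,186)),((382,184.5),(361,242)),((381.5,130.5),(408,228))):
    p,e=tri(ray('top',a,mt),ray('side',b,ms)); print('board',p.round(4),round(e,4))
o=get_obs(); print(R.from_rotvec(o['tool_rot']).as_matrix().round(3))
mw=optics.camera_model('wrist');T=np.array(mw['cam_to_world']);Rt=R.from_rotvec(o['tool_rot']).as_matrix()
print(mw['fx'],(Rt.T@(T[:3,3]-o['tool_pos'])).round(3),(Rt.T@T[:3,:3]).round(3))
```

```text
L [0.5748 0.3671 0.0467] 0.0025
L [0.6054 0.2326 0.057 ] 0.001
L [0.5579 0.2203 0.0532] 0.0042
L [0.5252 0.3536 0.0486] 0.0032
tri c [0.5658 0.2934 0.0514] top c [0.5661 0.2935 0.05  ] len 0.13797306981124519 0.049997554381999085 yaw 105.09414375951684
R [ 0.5608 -0.158   0.0447] 0.0039
R [ 0.5543 -0.2969  0.0461] 0.0009
R [ 0.5009 -0.2949  0.0409] 0.0101
R [ 0.51   -0.1566  0.0457] 0.0024
tri c [ 0.5315 -0.2266  0.0443] top c [ 0.5311 -0.2252  0.05  ] len 0.13943920359088582 0.04971518735077553 yaw 88.36541300415456
board [0.6254 0.1529 0.0098] 0.0184
board [0.5041 0.1493 0.013 ] 0.0045
board [ 0.5018 -0.0891  0.0051] 0.0025
board [ 0.6355 -0.0896  0.0075] 0.0009
[[-0.952  0.305 -0.001]
 [ 0.305  0.952 -0.002]
 [ 0.    -0.002 -1.   ]]
331.82785727635536 [ 0.079 -0.001 -0.143] [[-0.     0.95   0.313]
 [ 1.     0.    -0.001]
 [-0.001  0.313 -0.95 ]]
```

```bash
cat >> h.py <<'E'
def go(p,yaw=None):
    "local shift (mm) to world TCP p, and turn for tool pointing down with tool x at world yaw (deg)"
    o=get_obs(); r=R.from_rotvec(o['tool_rot'])
    print('t',round(o['t'],2),'tcp',o['tool_pos'].round(4),'shift mm',(r.inv().apply(np.array(p)-o['tool_pos'])*1e3).round(1))
    if yaw is not None:
        a=np.radians(yaw); x=np.array([np.cos(a),np.sin(a),0]); z=np.array([0,0,-1.]); y=np.cross(z,x)
        print('turn',(r.inv()*R.from_matrix(np.c_[x,y,z])).as_rotvec().round(4))
    print('F',o['contact_force'].round(2),'M',o['wrist_torque'].round(3),'open',round(o['opening'],4),'grip',round(o['grip_force'],1),'q',o['q'].round(2))
E
python3 -m pendant '[[[-37.5,-14.3,0],[0,0,0],1],[[-37.5,-14.3,0],[0,0,0],1],[[-37.5,-14.3,0],[0,0,0],1],[[-37.5,-14.3,0],[0,0,0],1],[[-37.5,-14.3,0],[0,0,0],1],[[-37.5,-14.3,0],[0,0,0],1],[[-37.5,-14.3,0],[0,0,0],1],[[-37.5,-14.3,0],[0,0,0],1],[[-37.5,-14.3,0],[0,0,0],1],[[-37.5,-14.3,0],[0,0,0],1],[[-37.5,-14.3,0],[0,0,0],1],[[-37.5,-14.3,0],[0,0,0],1]]'
python3 -m pendant '[[[0,0,0],[0,0,0.1246],1],[[0,0,0],[0,0,0.1246],1],[[0,0,0],[0,0,0.1246],1],[[0,0,0],[0,0,0.1246],1],[[0,0,0],[0,0,0.1246],1],[[0,0,0],[0,0,0.1246],1],[[0,0,0],[0,0,0.1246],1],[[0,0,0],[0,0,0.1246],1],[[0,0,0],[0,0,0],1],[[0,0,0],[0,0,0],1]]'
python3 - <<'E'
from h import *
go([.566,.2935,.10],105.1)
E
```

```text
t: 1.1
tool_pos: [0.5678, 0.293, 0.2307]
tool_rot: [-0.485, -3.103, 0.001]
contact_force: [0.5, 1.2, 0.2]
opening: 0.0852
grip_force: 0.0
t: 1.93
tool_pos: [0.5666, 0.2945, 0.2307]
tool_rot: [-1.905, -2.497, 0.001]
contact_force: [0.4, -0.4, 1.4]
opening: 0.0854
grip_force: 0.0
t 1.93 tcp [0.5666 0.2945 0.2307] shift mm [ -0.8  -0.7 130.7]
turn [-0.0009  0.0001  0.0038]
F [ 0.45 -0.41  1.43] M [0.018 0.021 0.039] open 0.0854 grip 0.0 q [0.36 0.09 1.58 0.   1.48 0.1 ]
```

```bash
python3 -m pendant '[[[0,0,35],[0,0,0],1],[[0,0,35],[0,0,0],1],[[0,0,35],[0,0,0],1],[[0,0,35],[0,0,0],1],[[0,0,25],[0,0,0],1],[[0,0,20],[0,0,0],1],[[0,0,15],[0,0,0],1],[[0,0,10],[0,0,0],1],[[0,0,8],[0,0,0],1],[[0,0,0],[0,0,0],1],[[0,0,0],[0,0,0],1]]' 
python3 -m pendant '[[[0,0,0],[0,0,0],0.2],[[0,0,0],[0,0,0],0.2],[[0,0,0],[0,0,0],0.2],[[0,0,0],[0,0,0],0.2],[[0,0,0],[0,0,0],0.2],[[0,0,0],[0,0,0],0.2],[[0,0,0],[0,0,0],0.2],[[0,0,0],[0,0,0],0.2]]' 60
python3 - <<'E'
from h import *
go([.566,.2935,.05],105.1)
E
```

```text
t: 2.85
tool_pos: [0.5674, 0.2948, 0.014]
tool_rot: [1.909, 2.495, 0.001]
contact_force: [-0.1, 0.6, 0.2]
opening: 0.0858
grip_force: 0.0
t: 3.52
tool_pos: [0.5674, 0.2949, 0.0148]
tool_rot: [1.909, 2.494, 0.001]
contact_force: [-1.5, -0.5, 6.2]
opening: 0.0494
grip_force: 64.0
t 3.52 tcp [0.5674 0.2949 0.0148] shift mm [ -0.9  -1.7 -35.2]
turn [ 0.0011 -0.0001  0.0009]
F [-1.47 -0.48  6.18] M [-0.201  0.541  0.087] open 0.0494 grip 64.0 q [ 0.36  0.3   1.72 -0.    1.12  0.1 ]
```

```bash
python3 -m pendant '[[[0,0,-10],[0,0,0],0.2],[[0,0,-15],[0,0,0],0.2],[[0,0,-15],[0,0,0],0.2],[[0,0,0],[0,0,0],0.2],[[0,0,0],[0,0,0],0.2],[[0,0,0],[0,0,0],0.2],[[0,0,0],[0,0,0],0.2]]'
python3 - <<'E'
from h import *
go([.566,.2935,.05],105.1)
o=get_obs();r=R.from_rotvec(o['tool_rot']); print('M tool',r.inv().apply(o['wrist_torque']).round(3))
cv2.imwrite('pics/w1.png',np.hstack([cv2.resize(optics.get_image('wrist'),(400,250)),cv2.resize(optics.get_image('side')[90:240,220:460],(400,250))])[:,:,::-1])
for k in range(4):
  o=get_obs();print(r.inv().apply(o['wrist_torque']).round(3)); optics.get_image('top')
E
```

```text
t: 4.1
tool_pos: [0.566, 0.2943, 0.0523]
tool_rot: [-1.909, -2.494, 0.002]
contact_force: [0.4, 0.1, -6.8]
opening: 0.0495
grip_force: 63.7
t 4.1 tcp [0.566  0.2943 0.0523] shift mm [-0.8 -0.2  2.3]
turn [-0.0017  0.0002  0.0007]
F [ 0.4   0.15 -6.83] M [-0.15  -0.01  -0.018] open 0.0495 grip 63.7 q [ 0.36  0.25  1.71 -0.    1.18  0.1 ]
M tool [ 0.029 -0.147  0.018]
[-0.016 -0.153 -0.016]
[ 0.035 -0.132  0.027]
[ 0.06  -0.131  0.001]
[-0.027 -0.163 -0.031]
```

View pics/w1.png

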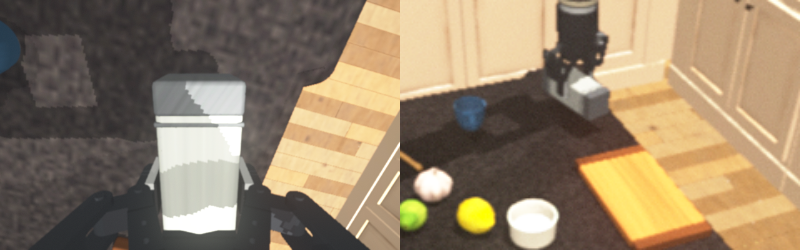

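The wrist moment is about -0.15 N m about world x, so the +y end (tool +x) is heavy. The picture shows the tin held level. I set it down, regrip softly near the light end (tool -x), and raise that end.

```bash
python3 -m pendant '[[[0,0,15],[0,0,0],0.2],[[0,0,12],[0,0,0],0.2],[[0,0,7],[0,0,0],0.2],[[0,0,4],[0,0,0],0.2],[[0,0,0],[0,0,0],0.2],[[0,0,0],[0,0,0],0.4],[[0,0,0],[0,0,0],1],[[0,0,0],[0,0,0],1],[[0,0,0],[0,0,0],1],[[0,0,0],[0,0,0],1]]' 
python3 -m pendant '[[[-15,0,0],[0,0,0],1],[[-20,0,0],[0,0,0],1],[[-15,0,0],[0,0,0],1],[[0,0,0],[0,0,0],1],[[0,0,0],[0,0,0],0.2],[[0,0,0],[0,0,0],0.2],[[0,0,0],[0,0,0],0.2],[[0,0,0],[0,0,0],0.2],[[0,0,0],[0,0,0],0.2],[[0,0,0],[0,0,0],0.2],[[0,0,0],[0,0,0],0.2],[[0,0,0],[0,0,0],0.2]]'  20
python3 -m pendant '[[[0,0,-8],[0,0,0],0.2],[[0,0,-10],[0,0,0],0.2],[[0,0,-10],[0,0,0],0.2],[[0,0,0],[0,0,0],0.2],[[0,0,0],[0,0,0],0.2]]'
python3 - <<'E'
from h import *
go([.566,.2935,.05],105.1)
optics.get_image('top')
cv2.imwrite('pics/w2.png',np.hstack([cv2.resize(optics.get_image('wrist'),(400,250)),cv2.resize(optics.get_image('side')[90:240,220:460],(400,250))])[:,:,::-1])
go([.566,.2935,.05],105.1)
E
```

```text
t: 5.23
tool_pos: [0.5676, 0.2949, 0.0161]
tool_rot: [1.909, 2.494, 0.003]
contact_force: [0.5, -0.2, -0.3]
opening: 0.0852
grip_force: 0.0
t: 6.23
tool_pos: [0.5797, 0.2467, 0.0154]
tool_rot: [-1.909, -2.495, -0.0]
contact_force: [-0.8, -0.0, 2.9]
opening: 0.05
grip_force: 21.5
t: 6.65
tool_pos: [0.5812, 0.2463, 0.0453]
tool_rot: [1.908, 2.493, 0.004]
contact_force: [0.1, -2.3, 3.3]
opening: 0.0499
grip_force: 22.5
t 6.65 tcp [0.5812 0.2463 0.0453] shift mm [49.5 -2.4 -4.7]
turn [0.0033 0.0006 0.0006]
F [ 0.08 -2.34  3.26] M [-0.19   0.051  0.044] open 0.0499 grip 22.5 q [ 0.28  0.24  1.73 -0.    1.16  0.02]
t 6.8 tcp [0.5812 0.2461 0.0448] shift mm [49.7 -2.3 -5.2]
turn [0.0028 0.0007 0.0003]
F [ 0.56 -4.04  3.31] M [-0.317 -0.08  -0.014] open 0.0498 grip 22.6 q [ 0.28  0.24  1.73 -0.    1.16  0.02]
```

View pics/w2.png

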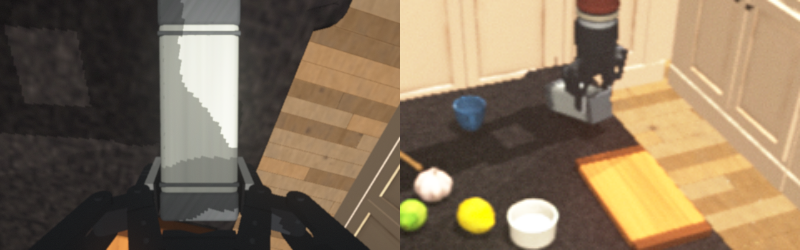

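The picture shows the tin gripped near its board-side end, but I can't read its tilt clearly. I lift farther before looking again.

```bash
python3 -m pendant '[[[3,0,-12],[0,0,0],0.2],[[3,0,-12],[0,0,0],0.2],[[3,0,-12],[0,0,0],0.2],[[3,0,-12],[0,0,0],0.2],[[0,0,0],[0,0,0],0.2],[[0,0,0],[0,0,0],0.2],[[0,0,0],[0,0,0],0.2]]'
python3 - <<'E'
from h import *
go([.566,.2935,.05],105.1)
a=cv2.resize(optics.get_image('side')[80:180,260:393],(400,300),interpolation=cv2.INTER_CUBIC)
b=cv2.resize(optics.get_image('top')[110:200,170:290],(400,300),interpolation=cv2.INTER_CUBIC)
cv2.imwrite('pics/w3.png',np.hstack([a,b])[:,:,::-1])
go([.566,.2935,.05])
E
```

```text
t: 7.38
tool_pos: [0.5785, 0.2586, 0.0943]
tool_rot: [1.908, 2.493, 0.006]
contact_force: [-0.6, -1.1, 6.8]
opening: 0.05
grip_force: 24.9
t 7.38 tcp [0.5785 0.2586 0.0943] shift mm [36.9 -3.1 44.3]
turn [ 0.0045 -0.0006  0.0006]
F [-0.56 -1.07  6.81] M [-0.033  0.33   0.098] open 0.05 grip 24.9 q [0.3  0.19 1.7  0.   1.25 0.04]
t 7.48 tcp [0.5785 0.2586 0.0943] shift mm [36.9 -3.1 44.3]
F [-1.1  -1.17  7.29] M [0.062 0.315 0.082] open 0.0496 grip 25.0 q [0.3  0.19 1.7  0.   1.25 0.04]
```

View pics/w3.png

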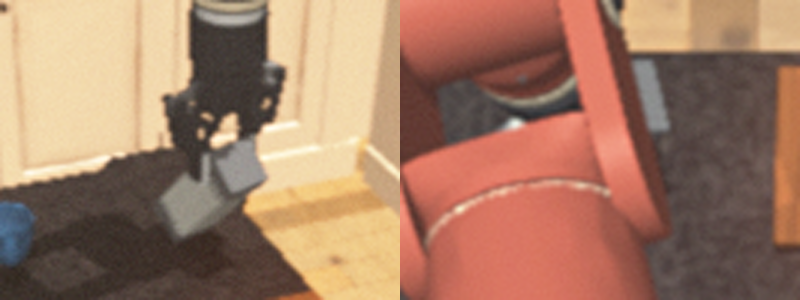

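The side crop shows the tin tilted about 40°, with its board-side end up and its heavy end on the worktop. I go on lifting it clear.

```bash
python3 -m pendant '[[[5,0,-10],[0,0,0],0.2],[[5,0,-10],[0,0,0],0.2],[[5,0,-10],[0,0,0],0.2],[[0,0,-10],[0,0,0],0.2],[[0,0,0],[0,0,0],0.2],[[0,0,0],[0,0,0],0.2]]' 
python3 -m pendant '[[[0,0,-15],[0,0,0],0.2],[[0,0,-15],[0,0,0],0.2],[[0,0,-15],[0,0,0],0.2],[[0,0,-15],[0,0,0],0.2],[[0,0,0],[0,0,0],0.2],[[0,0,0],[0,0,0],0.2]]'
python3 - <<'E'
from h import *
go([.566,.2935,.05],105.1)
a=cv2.resize(optics.get_image('side')[40:180,240:400],(400,350),interpolation=cv2.INTER_CUBIC)
b=cv2.resize(optics.get_image('wrist'),(400,350))
cv2.imwrite('pics/w4.png',np.hstack([a,b])[:,:,::-1])
go([.566,.2935,.05])
E
```

```text
t: 7.98
tool_pos: [0.5733, 0.2727, 0.1324]
tool_rot: [1.908, 2.494, 0.002]
contact_force: [0.7, 0.6, -6.0]
opening: 0.0496
grip_force: 23.6
t: 8.48
tool_pos: [0.5741, 0.2728, 0.1941]
tool_rot: [1.908, 2.492, 0.006]
contact_force: [0.9, -0.2, -5.8]
opening: 0.0497
grip_force: 23.8
t 8.48 tcp [0.5741 0.2728 0.1941] shift mm [ 22.1  -3.1 144.1]
turn [ 0.0047 -0.0003  0.0005]
F [ 0.93 -0.15 -5.77] M [-0.13  -0.006 -0.027] open 0.0497 grip 23.8 q [ 0.33  0.1   1.63 -0.    1.41  0.06]
t 8.58 tcp [0.5724 0.2723 0.1908] shift mm [ 22.2  -0.5 140.8]
F [-1.16  0.45 -6.5 ] M [-0.179 -0.028 -0.046] open 0.05 grip 23.8 q [ 0.33  0.1   1.63 -0.    1.41  0.06]
```

View pics/w4.png

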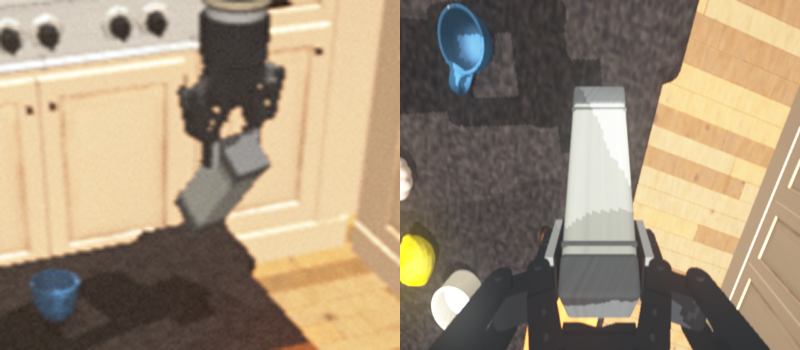

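The tin is held clear of the worktop and hangs roughly 25° short of vertical, heavy end down. The moment gives θ≈65°. I square the yaw, then tilt the tool to bring the tin upright and measure its tilt in the side view.

```bash
python3 -m pendant '[[[0,0,-5],[0,0,0.12],0.2],[[0,0,-5],[0,0,0.12],0.2],[[0,0,0],[0,0,0],0.2],[[0,0,0],[0,-0.06,0],0.2],[[0,0,0],[0,-0.1,0],0.2],[[0,0,0],[0,-0.1,0],0.2],[[0,0,0],[0,-0.1,0],0.2],[[0,0,0],[0,-0.06,0],0.2],[[0,0,0],[0,0,0],0.2],[[0,0,0],[0,0,0],0.2]]'
cat >> h.py <<'E'
def pad():
    o=get_obs(); return o['tool_pos']-R.from_rotvec(o['tool_rot']).as_matrix()[:,2]*.021
def proj(n,P):
    m=optics.camera_model(n);T=np.linalg.inv(np.array(m['cam_to_world']));c=T[:3,:3]@P+T[:3,3]
    return np.array([m['cx']+m['fx']*c[0]/-c[2],m['cy']-m['fy']*c[1]/-c[2]])
E
python3 - <<'E'
from h import *
go([.567,.16,.2]); p=pad(); print('pad',p.round(4))
im=optics.get_image('side')[:,:,::-1].copy()
c=proj('side',p); b=proj('side',p-[0,0,.12]); print(c,b)
x0,y0=int(c[0])-70,int(c[1])-40
a=cv2.resize(im[y0:y0+110,x0:x0+140],(700,550),interpolation=cv2.INTER_CUBIC)
cv2.line(a,tuple(((c-[x0,y0])*5).astype(int)),tuple(((b-[x0,y0])*5).astype(int)),(0,0,255),1)
cv2.imwrite('pics/w5.png',a)
E
```

```text
t: 9.42
tool_pos: [0.572, 0.2732, 0.1993]
tool_rot: [1.962, 2.017, -0.421]
contact_force: [0.3, 0.3, -5.6]
opening: 0.0496
grip_force: 23.9
t 9.42 tcp [0.572  0.2732 0.1993] shift mm [-103.5   -8.1   45.3]
F [ 0.34  0.28 -5.6 ] M [ 0.547 -0.027 -0.003] open 0.0496 grip 23.9 q [ 0.49  0.24  1.5  -0.37  1.6   0.49]
pad [0.5719 0.2817 0.2185]
[329.60042181  97.12707898] [328.16098304 134.31782062]
```

View pics/w5.png

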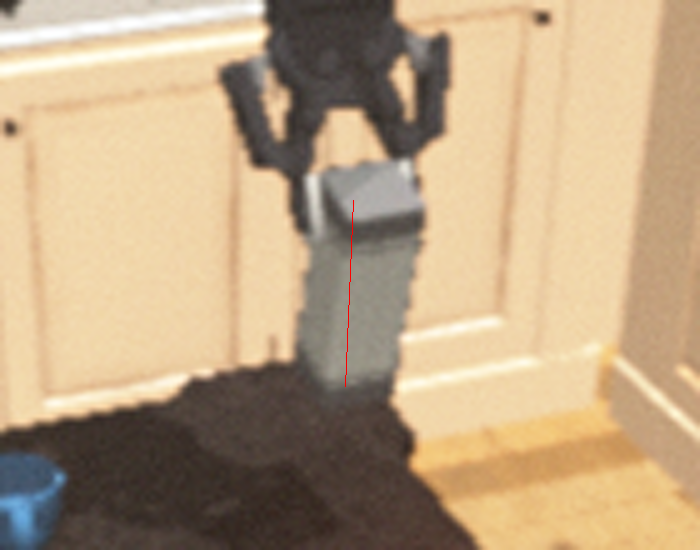

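Run:
```python
from h import *
p=pad()
o=get_obs(); Y=R.from_rotvec(o['tool_rot']).as_matrix()[:,1]; print(Y.round(3)); Y=Y*np.sign(Y[0])
h=np.cross(np.array([0,0,1.]),Y); h=h*np.sign(h[1])
for f in(0,5,10,15,20,25):
    f_=np.radians(f); a=np.sin(f_)*h-np.array([0,0,np.cos(f_)]); n=-np.cos(f_)*h-np.array([0,0,np.sin(f_)])
    q=[proj('side',p+.025*s*Y+.03*n+a*t) for s,t in((1,-.02),(1,.12),(-1,.12),(-1,-.02))]
    print(f,[((w-[259,57])*5).round().astype(int).tolist() for w in q])
```

```text
[ 1.     0.026 -0.002]
0 [[419, 180], [406, 401], [330, 417], [338, 194]]
5 [[420, 186], [398, 396], [323, 412], [339, 200]]
10 [[421, 192], [390, 390], [315, 405], [340, 206]]
15 [[422, 197], [382, 382], [308, 397], [341, 211]]
20 [[422, 203], [375, 373], [300, 388], [341, 217]]
25 [[422, 209], [367, 363], [293, 378], [342, 223]]
```

The edges match a remaining lean of about 10°, bottom toward +y. I tilt a further 0.17 rad and work out the move to the board.

```bash
python3 -m pendant '[[[0,0,0],[0,-0.06,0],0.2],[[0,0,0],[0,-0.06,0],0.2],[[0,0,0],[0,-0.05,0],0.2],[[0,0,0],[0,0,0],0.2],[[0,0,0],[0,0,0],0.2]]'
python3 - <<'E'
from h import *
p=pad();o=get_obs();print(p.round(4)); go(o['tool_pos']+np.array([.567,.101,.165])-p)
M=R.from_rotvec(o['tool_rot']).as_matrix(); print('1mm down local',(M.T@[0,0,-1]).round(3))
E
```

```text
t: 9.88
tool_pos: [0.5728, 0.2722, 0.2009]
tool_rot: [1.862, 1.908, -0.564]
contact_force: [0.8, -0.6, -5.3]
opening: 0.0498
grip_force: 24.0
[0.5726 0.2838 0.2183]
t 9.88 tcp [0.5728 0.2722 0.2009] shift mm [-122.4   -9.9  145.6]
F [ 0.83 -0.56 -5.3 ] M [ 0.805 -0.02   0.019] open 0.0498 grip 24.0 q [ 0.54  0.3   1.46 -0.51  1.68  0.54]
1mm down local [0.554 0.001 0.832]
```

```bash
python3 -m pendant '[[[-8,-0.5,5.3],[0,0,0],0.2],[[-14,-1,9.4],[0,0,0],0.2],[[-18,-1,12],[0,0,0],0.2],[[-18,-1,12],[0,0,0],0.2],[[-18,-1.2,12],[0,0,0],0.2],[[-18,-1.2,12],[0,0,0],0.2],[[-18,-1,12],[0,0,0],0.2],[[-18,-1,12],[0,0,0],0.2],[[-14,-1,9.4],[0,0,0],0.2],[[-8,-1,5.4],[0,0,0],0.2],[[0,0,0],[0,0,0],0.2],[[0,0,0],[0,0,0],0.2]]' 
python3 -m pendant '[[[5.5,0,8.3],[0,0,0],0.2],[[5.5,0,8.3],[0,0,0],0.2],[[5.5,0,8.3],[0,0,0],0.2],[[5.5,0,8.3],[0,0,0],0.2],[[2.8,0,4.2],[0,0,0],0.2],[[0,0,0],[0,0,0],0.2],[[0,0,0],[0,0,0],0.2]]'
python3 - <<'E'
from h import *
p=pad();o=get_obs();print(p.round(4)); go(o['tool_pos'])
im=optics.get_image('side')[:,:,::-1].copy()
x0,y0=300,90
a=cv2.resize(im[y0:y0+150,x0:x0+160],(640,600),interpolation=cv2.INTER_CUBIC); cv2.imwrite('pics/w6.png',a)
Y=R.from_rotvec(o['tool_rot']).as_matrix()[:,1];h=np.cross(np.array([0,0,1.]),Y); h=h*np.sign(h[1])
for f in(-10,-5,0,5,10):
    f_=np.radians(f); a=np.sin(f_)*h-np.array([0,0,np.cos(f_)]); n=-np.cos(f_)*h-np.array([0,0,np.sin(f_)])
    q=[proj('side',p+.025*s*Y+.03*n+a*t) for s,t in((1,-.02),(1,.12),(-1,.12),(-1,-.02))]
    print(f,[((w-[x0,y0])*4).round().astype(int).tolist() for w in q])
E
```

```text
t: 10.88
tool_pos: [0.5672, 0.0889, 0.202]
tool_rot: [1.863, 1.905, -0.563]
contact_force: [0.3, 0.2, -5.2]
opening: 0.05
grip_force: 23.9
t: 11.47
tool_pos: [0.567, 0.0893, 0.1558]
tool_rot: [1.859, 1.907, -0.567]
contact_force: [-0.1, 0.1, -4.2]
opening: 0.0496
grip_force: 23.9
[0.5668 0.101  0.1733]
t 11.47 tcp [0.567  0.0893 0.1558] shift mm [0. 0. 0.]
F [-0.05  0.12 -4.2 ] M [ 0.796  0.036 -0.001] open 0.0496 grip 23.9 q [ 0.29  0.13  1.74 -0.57  1.46  0.38]
-10 [[279, 184], [277, 380], [212, 397], [209, 199]]
-5 [[280, 188], [269, 376], [204, 393], [210, 203]]
0 [[281, 193], [261, 372], [197, 388], [211, 208]]
5 [[282, 198], [254, 366], [189, 382], [212, 213]]
10 [[282, 203], [246, 359], [182, 375], [213, 218]]
```

View pics/w6.png

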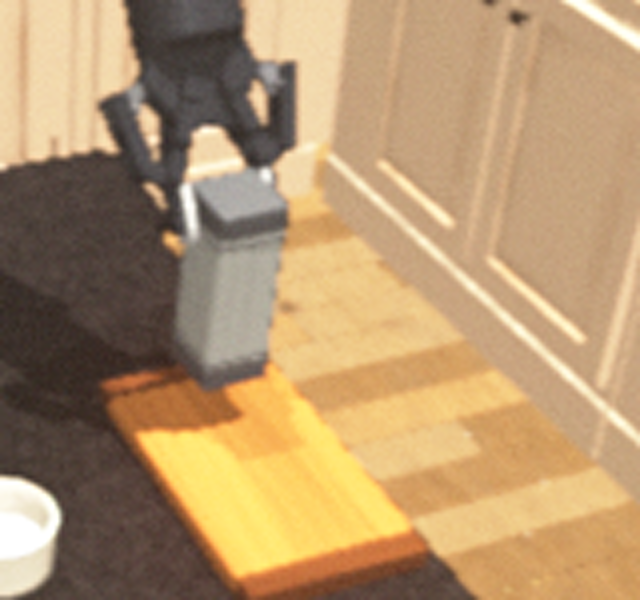

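The tin is upright within a few degrees above the far half of the board, with its bottom corners at (207,388) and (268,375). I now lower it onto the board.

```bash
python3 -m pendant '[[[4,0,6],[0,0,0],0.2],[[4,0,6],[0,0,0],0.2],[[3,0,4.5],[0,0,0],0.2],[[2,0,3],[0,0,0],0.2],[[0,0,0],[0,0,0],0.2],[[0,0,0],[0,0,0],0.2]]' 
python3 -m pendant '[[[1,0,1.6],[0,0,0],0.2],[[1,0,1.6],[0,0,0],0.2],[[0,0,0],[0,0,0],0.2],[[0,0,0],[0,0,0],0.2]]' 
python3 -m pendant '[[[1,0,1.6],[0,0,0],0.2],[[1,0,1.6],[0,0,0],0.2],[[0,0,0],[0,0,0],0.2],[[0,0,0],[0,0,0],0.2]]'
```

```text
t: 12.02
tool_pos: [0.5671, 0.089, 0.1327]
tool_rot: [1.86, 1.906, -0.567]
contact_force: [0.8, -0.2, -5.4]
opening: 0.0497
grip_force: 23.9
t: 12.35
tool_pos: [0.5673, 0.0891, 0.1294]
tool_rot: [1.86, 1.906, -0.565]
contact_force: [0.1, 0.1, -5.3]
opening: 0.05
grip_force: 23.9
t: 12.68
tool_pos: [0.5672, 0.0889, 0.1254]
tool_rot: [1.86, 1.906, -0.566]
contact_force: [0.6, 0.4, -4.7]
opening: 0.0495
grip_force: 23.9
```

```bash
python3 -m pendant '[[[1,0,1.6],[0,0,0],0.2],[[0,0,0],[0,0,0],0.2],[[0,0,0],[0,0,0],0.2]]' | grep -E "pos|force"
python3 -m pendant '[[[1,0,1.6],[0,0,0],0.2],[[0,0,0],[0,0,0],0.2],[[0,0,0],[0,0,0],0.2]]' | grep -E "pos|force"
python3 -m pendant '[[[1,0,1.6],[0,0,0],0.2],[[0,0,0],[0,0,0],0.2],[[0,0,0],[0,0,0],0.2]]' | grep -E "pos|force" 
python3 -m pendant '[[[1,0,1.6],[0,0,0],0.2],[[0,0,0],[0,0,0],0.2],[[0,0,0],[0,0,0],0.2]]' | grep -E "pos|force"
```

```text
tool_pos: [0.5672, 0.0889, 0.1236]
contact_force: [-0.4, -0.2, -6.1]
grip_force: 23.9
tool_pos: [0.5672, 0.0888, 0.1217]
contact_force: [0.5, 0.0, -5.1]
grip_force: 23.9
tool_pos: [0.5676, 0.0888, 0.1202]
contact_force: [-0.6, -0.2, -5.4]
grip_force: 24.1
tool_pos: [0.5677, 0.0889, 0.12]
contact_force: [-3.0, 3.3, 5.9]
grip_force: 25.2
```

```bash
python3 -m pendant '[[[0.5,0,1],[0,0,0],0.2],[[0,0,0],[0,0,0],0.2],[[0,0,0],[0,0,0],0.2]]' | grep -E "pos|force"
python3 -m pendant '[[[0,0,0],[0,0,0],0.65],[[0,0,0],[0,0,0],0.8],[[0,0,0],[0,0,0],1],[[0,0,0],[0,0,0],1],[[0,0,0],[0,0,0],1],[[0,0,0],[0,0,0],1]]'
python3 -m pendant '[[[0,0,-10],[0,0,0],1],[[0,0,-15],[0,0,0],1],[[0,0,-25],[0,0,0],1],[[0,0,-30],[0,0,0],1],[[0,0,-30],[0,0.1,0],1],[[0,0,-20],[0,0.12,0],1],[[0,0,0],[0,0.12,0],1],[[0,0,0],[0,0.12,0],1],[[0,0,0],[0,0.12,0],1],[[0,0,0],[0,0,0],1]]' | grep -E "pos|force"
python3 - <<'E'
from h import *
go([.531,-.2255,.25],88.4)
im=optics.get_image('side')[:,:,::-1].copy()
t=optics.get_image('top')[:,:,::-1]
x0,y0=300,90
a=cv2.resize(im[y0:y0+150,x0:x0+160],(400,375),interpolation=cv2.INTER_CUBIC); b=cv2.resize(t[90:240,250:410],(400,375),interpolation=cv2.INTER_CUBIC)
cv2.imwrite('pics/w7.png',np.hstack([a,b]))
E
```

```text
tool_pos: [0.5677, 0.0889, 0.12]
contact_force: [-6.5, 4.3, 10.1]
grip_force: 25.7
t: 14.43
tool_pos: [0.5673, 0.0884, 0.1168]
tool_rot: [1.86, 1.906, -0.566]
contact_force: [1.0, -0.4, -0.1]
opening: 0.0854
grip_force: 0.0
tool_pos: [0.5665, 0.1567, 0.2282]
contact_force: [-0.2, -0.5, -0.1]
grip_force: 0.0
t 15.27 tcp [0.5665 0.1567 0.2282] shift mm [-381.6  -43.2  -18.9]
turn [0.0033 0.0078 0.0482]
F [-0.2  -0.53 -0.09] M [-0.047 -0.02  -0.007] open 0.0854 grip 0.0 q [ 0.15 -0.03  1.71 -0.01  1.47  0.13]
```

View pics/w7.png

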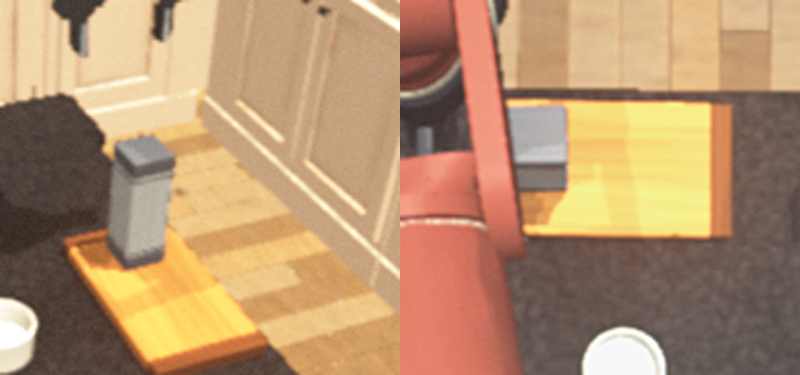

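The first tin stands upright on the board: side crop (140,200), top crop about (535,145). All ten pictures are now used, so I check the second tin by numbers only.

```bash
python3 -m pendant '[[[-15,-2,-1],[0,0.004,0.02],1],[[-30,-3.5,-1],[0,0.004,0.02],1],[[-38,-4,-1],[0,0,0],1],[[-38,-4,-1],[0,0,0],1],[[-38,-4,-1],[0,0,0],1],[[-38,-4,-1],[0,0,0],1],[[-38,-4,-1],[0,0,0],1],[[-38,-4,-1],[0,0,0],1],[[-38,-4,-1],[0,0,0],1],[[-35,-4,-1],[0,0,0],1],[[-25,-3,-1],[0,0,0],1],[[-8,-1,0],[0,0,0],1]]' | grep -E "pos|force"
python3 -m pendant '[[[0,0,0],[0,0,0],1],[[0,0,0],[0,0,0],1]]' | grep pos
python3 - <<'E'
from h import *
go([.531,-.2255,.014],88.4)
# standing tin check from side and tin R check from top (bright region)
t=optics.get_image('wrist'); m=optics.camera_model('wrist'); g=cv2.cvtColor(t,7)
q,A,c=quad(g>150); print(q,A,[plane('wrist',p,.05,m).round(3).tolist() for p in cv2.boxPoints(q)], plane('wrist',q[0],.05,m).round(4))
E
```

```text
tool_pos: [0.5191, -0.2214, 0.2378]
contact_force: [0.4, -0.2, -0.2]
grip_force: 0.0
tool_pos: [0.5197, -0.218, 0.2376]
t 16.53 tcp [ 0.5197 -0.218   0.2376] shift mm [ -7.   11.7 223.6]
turn [-0.001   0.0013  0.0131]
F [ 0.85 -0.27  0.19] M [-0.019 -0.029  0.001] open 0.0855 grip 0.0 q [-0.53 -0.1   1.75 -0.    1.49 -0.51]
((529.2230224609375, 176.65138244628906), (201.12551879882812, 368.8985900878906), 4.338266849517822) 50219.0 [[0.637, -0.45, 0.05], [0.63, -0.054, 0.05], [0.807, -0.068, 0.05], [0.891, -0.477, 0.05]] [ 0.7363 -0.2261  0.05  ]
```

```bash
python3 -m pendant '[[[-7,11.7,10],[0,0,0.013],1],[[0,0,35],[0,0,0],1],[[0,0,35],[0,0,0],1],[[0,0,35],[0,0,0],1],[[0,0,35],[0,0,0],1],[[0,0,25],[0,0,0],1],[[0,0,20],[0,0,0],1],[[0,0,14],[0,0,0],1],[[0,0,9],[0,0,0],1],[[0,0,5.5],[0,0,0],1],[[0,0,0],[0,0,0],1],[[0,0,0],[0,0,0],1]]' | grep -E "pos|force"
python3 -m pendant '[[[0,0,0],[0,0,0],0.2],[[0,0,0],[0,0,0],0.2],[[0,0,0],[0,0,0],0.2],[[0,0,0],[0,0,0],0.2],[[0,0,0],[0,0,0],0.2],[[0,0,0],[0,0,0],0.2],[[0,0,0],[0,0,0],0.2],[[0,0,0],[0,0,0],0.2]]' 60
python3 -m pendant '[[[0,0,-10],[0,0,0],0.2],[[0,0,-15],[0,0,0],0.2],[[0,0,-13],[0,0,0],0.2],[[0,0,0],[0,0,0],0.2],[[0,0,0],[0,0,0],0.2],[[0,0,0],[0,0,0],0.2],[[0,0,0],[0,0,0],0.2]]' | grep pos
python3 - <<'E'
from h import *
go([.531,-.2255,.05],88.4)
for k in range(4):
  o=get_obs();print(R.from_rotvec(o['tool_rot']).inv().apply(o['wrist_torque']).round(3)); optics.get_image('top')
E
```

```text
tool_pos: [0.5319, -0.227, 0.0157]
contact_force: [-0.0, -0.4, -0.5]
grip_force: 0.0
t: 18.25
tool_pos: [0.5317, -0.2274, 0.0159]
tool_rot: [2.251, 2.187, -0.001]
contact_force: [-1.6, 1.3, 4.7]
opening: 0.0491
grip_force: 64.1
tool_pos: [0.53, -0.2262, 0.0513]
t 18.83 tcp [ 0.53   -0.2262  0.0513] shift mm [0.8 0.9 1.3]
turn [-0.0018  0.0008 -0.0009]
F [-1.51  0.68 -6.42] M [ 0.19   0.01  -0.025] open 0.0492 grip 63.6 q [-0.53  0.12  1.86 -0.    1.16 -0.5 ]
[0.016 0.19  0.025]
[-0.005  0.188 -0.037]
[0.059 0.188 0.033]
[-0.029  0.122 -0.039]
```

Here the moment is about +0.18 N m, so the -y end (tool -x) is heavy. I repeat the procedure mirrored.

```bash
python3 -m pendant '[[[0,0,15],[0,0,0],0.2],[[0,0,12],[0,0,0],0.2],[[0,0,7],[0,0,0],0.2],[[0,0,4],[0,0,0],0.2],[[0,0,0],[0,0,0],0.2],[[0,0,0],[0,0,0],0.4],[[0,0,0],[0,0,0],1],[[0,0,0],[0,0,0],1],[[0,0,0],[0,0,0],1],[[0,0,0],[0,0,0],1]]'  | grep -E "pos|force|open"
python3 -m pendant '[[[15,0,0],[0,0,0],1],[[20,0,0],[0,0,0],1],[[15,0,0],[0,0,0],1],[[0,0,0],[0,0,0],1],[[0,0,0],[0,0,0],0.2],[[0,0,0],[0,0,0],0.2],[[0,0,0],[0,0,0],0.2],[[0,0,0],[0,0,0],0.2],[[0,0,0],[0,0,0],0.2],[[0,0,0],[0,0,0],0.2],[[0,0,0],[0,0,0],0.2],[[0,0,0],[0,0,0],0.2]]'  20 | grep -E "pos|force|open"
python3 -m pendant '[[[0,0,-8],[0,0,0],0.2],[[0,0,-10],[0,0,0],0.2],[[0,0,-10],[0,0,0],0.2],[[0,0,0],[0,0,0],0.2],[[-3,0,-12],[0,0,0],0.2],[[-3,0,-12],[0,0,0],0.2],[[-3,0,-12],[0,0,0],0.2],[[-3,0,-12],[0,0,0],0.2],[[0,0,0],[0,0,0],0.2]]'  | grep -E "pos|force|open"
python3 -m pendant '[[[-5,0,-10],[0,0,0],0.2],[[-5,0,-10],[0,0,0],0.2],[[-5,0,-10],[0,0,0],0.2],[[0,0,-10],[0,0,0],0.2],[[0,0,-15],[0,0,0],0.2],[[0,0,-15],[0,0,0],0.2],[[0,0,-15],[0,0,0],0.2],[[0,0,-15],[0,0,0],0.2],[[0,0,0],[0,0,0],0.2],[[0,0,0],[0,0,0],0.2],[[0,0,0],[0,0,0],0.2]]'  | grep -E "pos|force|open"
python3 - <<'E'
from h import *
for k in range(4): go([0,0,0],90); optics.get_image('top')
E
```

```text
tool_pos: [0.5315, -0.2272, 0.0149]
contact_force: [0.6, 0.1, 0.7]
opening: 0.0853
grip_force: 0.0
tool_pos: [0.5327, -0.1773, 0.0147]
contact_force: [0.5, -0.2, 1.3]
opening: 0.0499
grip_force: 21.4
tool_pos: [0.534, -0.19, 0.0945]
contact_force: [-1.5, 3.5, 7.1]
opening: 0.0497
grip_force: 24.7
tool_pos: [0.5311, -0.2033, 0.1896]
contact_force: [-0.0, 0.1, -6.1]
opening: 0.0498
grip_force: 23.5
t 22.53 tcp [ 0.5311 -0.2033  0.1896] shift mm [ 188.1 -536.6  190. ]
turn [-0.001   0.0013 -0.0289]
F [-0.04  0.08 -6.09] M [ 0.217 -0.013  0.035] open 0.0498 grip 23.5 q [-0.5  -0.05  1.79 -0.    1.41 -0.47]
t 22.58 tcp [ 0.5308 -0.2031  0.189 ] shift mm [ 187.9 -536.   189.9]
turn [-0.0021  0.0008 -0.0289]
F [ 0.6  -0.61 -6.06] M [ 0.22   0.035 -0.045] open 0.0496 grip 23.5 q [-0.5  -0.05  1.79 -0.    1.41 -0.47]
t 22.63 tcp [ 0.5307 -0.203   0.1888] shift mm [ 187.8 -535.9  189.9]
turn [-0.0024  0.0006 -0.0288]
F [-0.44  0.21 -5.23] M [ 0.216  0.008 -0.054] open 0.0495 grip 23.4 q [-0.5  -0.05  1.79 -0.    1.41 -0.47]
t 22.68 tcp [ 0.5308 -0.2031  0.1888] shift mm [ 187.9 -536.   189.9]
turn [-0.0023  0.0007 -0.0289]
F [-0.26 -0.1  -5.79] M [ 0.174 -0.006 -0.012] open 0.0495 grip 23.4 q [-0.5  -0.05  1.79 -0.    1.41 -0.47]
```

```bash
python3 -m pendant '[[[0,0,-10],[0,0,0],0.2],[[0,0,0],[0,0.06,0],0.2],[[0,0,0],[0,0.1,0],0.2],[[0,0,0],[0,0.1,0],0.2],[[0,0,0],[0,0.1,0],0.2],[[0,0,0],[0,0.1,0],0.2],[[0,0,0],[0,0.1,0],0.2],[[0,0,0],[0,0.05,0],0.2],[[0,0,0],[0,0,0],0.2],[[0,0,0],[0,0,0],0.2],[[0,0,0],[0,0,0],0.2]]' | grep -E "pos|force|open"
python3 - <<'E'
from h import *
p=pad();o=get_obs();print(p.round(4)); go(o['tool_pos']+np.array([.567,-.038,p[2]])-p)
M=R.from_rotvec(o['tool_rot']).as_matrix(); print('1mm down local',(M.T@[0,0,-1]).round(3))
E
```

```text
tool_pos: [0.532, -0.2037, 0.2011]
contact_force: [0.7, 0.3, -5.7]
opening: 0.0497
grip_force: 23.6
[ 0.5316 -0.2156  0.2184]
t 23.65 tcp [ 0.532  -0.2037  0.2011] shift mm [146.8  30.3 101.6]
F [ 0.7   0.29 -5.69] M [-0.859  0.044 -0.049] open 0.0497 grip 23.6 q [-0.72  0.15  1.65  0.46  1.74 -0.7 ]
1mm down local [-0.569 -0.001  0.822]
```

```bash
python3 -m pendant '[[[8,1.6,5.5],[0,0,0],0.2],[[14,3,9.7],[0,0,0],0.2],[[18,3.7,12.4],[0,0,0],0.2],[[18,3.7,12.4],[0,0,0],0.2],[[18,3.7,12.4],[0,0,0],0.2],[[18,3.7,12.4],[0,0,0],0.2],[[18,3.7,12.4],[0,0,0],0.2],[[16,3.3,11],[0,0,0],0.2],[[12,2.5,8.4],[0,0,0],0.2],[[7,1.4,5],[0,0,0],0.2],[[0,0,0],[0,0,0],0.2],[[0,0,0],[0,0,0],0.2]]' | grep -E "pos|force|open"
python3 -m pendant '[[[-5.5,0,8.2],[0,0,0],0.2],[[-5.5,0,8.2],[0,0,0],0.2],[[-5.5,0,8.2],[0,0,0],0.2],[[-5.5,0,8.2],[0,0,0],0.2],[[-3,0,4.3],[0,0,0],0.2],[[0,0,0],[0,0,0],0.2],[[0,0,0],[0,0,0],0.2]]' | grep -E "pos|force|open"
python3 - <<'E'
from h import *
p=pad();o=get_obs();print(p.round(4)); go(o['tool_pos'])
im=optics.get_image('side')[:,:,::-1].copy()
Y=R.from_rotvec(o['tool_rot']).as_matrix()[:,1];Y=Y*np.sign(Y[0]);h=np.cross(np.array([0,0,1.]),Y); h=h*np.sign(h[1])
for f in(-15,-10,-5,0,5,10):   # f>0: bottom toward +y ; face toward camera is -h, 20..30 from pad
    f_=np.radians(f); a=np.sin(f_)*h-np.array([0,0,np.cos(f_)]); n=-np.cos(f_)*h-np.array([0,0,np.sin(f_)])
    q=[proj('side',p+.025*s*Y+.017*n+a*t) for s,t in((1,-.02),(1,.12),(-1,.12),(-1,-.02))]
    print(f,[w.round(1).tolist() for w in q])
hs=cv2.cvtColor(im,40); c=proj('side',p-[0,0,.05]); x0,y0=int(c[0])-45,int(c[1])-50
m=((hs[...,1]<70)&(hs[...,2]>45))
lab=cv2.connectedComponents(m.astype(np.uint8))[1]; mm=lab==lab[int(c[1]),int(c[0])]
for y in range(y0,y0+110,5):
    r=np.where(mm[y,x0:x0+90])[0]
    if len(r): print(y,x0+r.min(),x0+r.max(),len(r),im[y,int(c[0])].tolist())
E
```

```text
tool_pos: [0.5669, -0.0253, 0.2012]
contact_force: [-0.4, -0.5, -4.8]
opening: 0.0495
grip_force: 23.6
tool_pos: [0.5668, -0.0251, 0.1556]
contact_force: [-0.2, -0.1, -5.1]
opening: 0.0494
grip_force: 23.5
[ 0.5664 -0.0371  0.1729]
t 25.23 tcp [ 0.5668 -0.0251  0.1556] shift mm [0. 0. 0.]
F [-0.17 -0.07 -5.09] M [-0.83   0.019  0.026] open 0.0494 grip 23.5 q [-0.44  0.08  1.8   0.55  1.54 -0.51]
-15 [[394.5, 161.5], [394.5, 215.2], [376.4, 219.7], [375.4, 165.5]]
-10 [[394.8, 162.4], [392.3, 214.0], [374.4, 218.4], [375.7, 166.3]]
-5 [[395.2, 163.2], [390.2, 212.4], [372.4, 216.7], [376.0, 167.2]]
0 [[395.5, 164.1], [388.1, 210.5], [370.4, 214.8], [376.3, 168.1]]
5 [[395.8, 165.1], [386.1, 208.3], [368.5, 212.6], [376.6, 169.1]]
10 [[396.0, 166.0], [384.1, 205.9], [366.6, 210.1], [376.8, 170.0]]
141 334 335 2 [144, 220, 251]
146 335 399 33 [106, 169, 224]
151 334 410 49 [142, 213, 244]
156 334 420 84 [189, 194, 201]
161 335 412 70 [75, 79, 87]
166 334 399 63 [52, 54, 65]
171 334 393 56 [95, 102, 109]
176 335 390 53 [194, 207, 213]
181 334 390 52 [190, 205, 210]
186 344 389 46 [167, 181, 185]
191 346 388 43 [169, 180, 187]
196 350 388 30 [162, 180, 186]
201 364 387 24 [172, 187, 190]
206 367 386 20 [111, 119, 127]
211 334 375 8 [85, 132, 197]
216 334 340 6 [82, 164, 243]
221 334 343 7 [52, 103, 174]
226 334 340 7 [105, 209, 255]
231 334 334 1 [57, 107, 190]
236 334 345 7 [44, 70, 121]
241 335 387 12 [55, 63, 77]
```

The fitted edge puts the second tin within about 3° of vertical, so I lower it.

```bash
python3 -m pendant '[[[-4,0,5.8],[0,0,0],0.2],[[-4,0,5.8],[0,0,0],0.2],[[-3.5,0,5],[0,0,0],0.2],[[-3,0,4.4],[0,0,0],0.2],[[-2,0,2.9],[0,0,0],0.2],[[0,0,0],[0,0,0],0.2],[[0,0,0],[0,0,0],0.2]]' | grep -E "pos|force"
python3 -m pendant '[[[-1.1,0,1.6],[0,0,0],0.2],[[0,0,0],[0,0,0],0.2],[[0,0,0],[0,0,0],0.2]]' | grep -E "pos|force"
python3 -m pendant '[[[-1.1,0,1.6],[0,0,0],0.2],[[0,0,0],[0,0,0],0.2],[[0,0,0],[0,0,0],0.2]]' | grep -E "pos|force"
python3 -m pendant '[[[-1.1,0,1.6],[0,0,0],0.2],[[0,0,0],[0,0,0],0.2],[[0,0,0],[0,0,0],0.2]]' | grep -E "pos|force"
```

```text
tool_pos: [0.5669, -0.0248, 0.127]
contact_force: [0.3, 0.1, -5.3]
grip_force: 23.5
tool_pos: [0.5672, -0.025, 0.1256]
contact_force: [0.9, -1.1, -6.2]
grip_force: 23.5
tool_pos: [0.567, -0.0249, 0.1234]
contact_force: [0.0, -0.8, -5.3]
grip_force: 23.5
tool_pos: [0.5671, -0.0249, 0.1215]
contact_force: [0.5, 0.0, -4.6]
grip_force: 23.6
```

```bash
python3 -m pendant '[[[-0.6,0,0.9],[0,0,0],0.2],[[0,0,0],[0,0,0],0.2],[[0,0,0],[0,0,0],0.2]]' | grep -E "pos|force"
python3 -m pendant '[[[-0.6,0,0.9],[0,0,0],0.2],[[0,0,0],[0,0,0],0.2],[[0,0,0],[0,0,0],0.2]]' | grep -E "pos|force"
python3 -m pendant '[[[-0.6,0,0.9],[0,0,0],0.2],[[0,0,0],[0,0,0],0.2],[[0,0,0],[0,0,0],0.2]]' | grep -E "pos|force"
```

```text
tool_pos: [0.5672, -0.025, 0.1213]
contact_force: [-3.3, -1.3, 0.5]
grip_force: 24.2
tool_pos: [0.5673, -0.0251, 0.1212]
contact_force: [-3.9, -2.3, 6.0]
grip_force: 24.8
tool_pos: [0.5673, -0.0252, 0.1212]
contact_force: [-6.0, -2.8, 10.6]
grip_force: 25.3
```

```bash
python3 -m pendant '[[[0,0,0],[0,0,0],0.65],[[0,0,0],[0,0,0],0.8],[[0,0,0],[0,0,0],1],[[0,0,0],[0,0,0],1],[[0,0,0],[0,0,0],1],[[0,0,0],[0,0,0],1]]'
python3 -m pendant '[[[0,0,-10],[0,0,0],1],[[0,0,-15],[0,0,0],1],[[0,0,-25],[0,0,0],1],[[0,0,-35],[0,0,0],1],[[0,0,-40],[0,0,0],1],[[-20,0,-35],[0,0,0],1],[[-40,0,-5],[0,0,0],1],[[-40,0,-5],[0,0,0],1],[[-40,0,-5],[0,0,0],1],[[0,0,0],[0,0,0],1],[[0,0,0],[0,0,0],1]]' | grep -E "pos|force"
python3 - <<'E'
from h import *
t0=cv2.imread('pics/top0.png');s0=cv2.imread('pics/side0.png')
t=optics.get_image('top')[:,:,::-1];im=optics.get_image('side')[:,:,::-1]
# bystanders: change between the first and the current side/top pictures
for nm,I,J,(x0,y0,x1,y1) in(('mug t',t0,t,(180,220,226,256)),('ram t',t0,t,(318,216,362,260)),('mill t',t0,t,(412,234,446,264)),('mug s',s0,im,(245,142,278,172)),('ram s',s0,im,(280,206,320,242)),('mill s',s0,im,(308,258,338,304))):
    print(nm,round(float(cv2.absdiff(I,J)[y0:y1,x0:x1].mean()),1))
for nm,y in(('A',.093),('B',-.03)):
  for f in((1,-1),(-1,-1)):
    print(nm,[proj('side',np.array([.567+.025*f[0],y+.025*f[1],z])).round(1).tolist() for z in(.158,.018)])
hs=cv2.cvtColor(np.ascontiguousarray(im),40); m=(hs[...,1]<75)&(hs[...,2]>45)
for y in range(135,236,6):
    r=np.where(m[y,330:420])[0]
    g=np.split(r,np.where(np.diff(r)>2)[0]+1) if len(r) else []
    print(y,[(330+k[0],330+k[-1]) for k in g if len(k)>5])
E
```

```text
t: 27.87
tool_pos: [0.5671, -0.0247, 0.1181]
tool_rot: [-1.904, -1.85, -0.598]
contact_force: [0.5, -0.7, -0.1]
opening: 0.0854
grip_force: 0.0
tool_pos: [0.5601, -0.2412, 0.1805]
contact_force: [0.2, -0.2, 0.4]
grip_force: 0.0
mug t 11.8
ram t 6.9
mill t 19.1
mug s 14.2
ram s 11.5
mill s 17.7
A [[369.4, 150.9], [364.7, 193.9]]
A [[352.1, 154.6], [348.6, 197.9]]
B [[394.0, 176.4], [386.8, 220.8]]
B [[375.5, 180.8], [369.8, 225.5]]
135 [(np.int64(335), np.int64(377))]
141 [(np.int64(341), np.int64(359))]
147 [(np.int64(330), np.int64(338)), (np.int64(346), np.int64(364))]
153 [(np.int64(330), np.int64(341)), (np.int64(346), np.int64(369))]
159 [(np.int64(330), np.int64(368))]
165 [(np.int64(331), np.int64(368))]
171 [(np.int64(330), np.int64(387))]
177 [(np.int64(330), np.int64(337)), (np.int64(340), np.int64(392))]
183 [(np.int64(344), np.int64(390))]
189 [(np.int64(344), np.int64(389))]
195 [(np.int64(349), np.int64(358)), (np.int64(364), np.int64(388))]
201 [(np.int64(364), np.int64(388))]
207 [(np.int64(364), np.int64(386))]
213 [(np.int64(330), np.int64(336)), (np.int64(363), np.int64(386))]
219 [(np.int64(330), np.int64(337)), (np.int64(368), np.int64(384)), (np.int64(412), np.int64(419))]
225 [(np.int64(414), np.int64(419))]
231 [(np.int64(330), np.int64(348))]
```

Run:
```python
from h import *
s0=cv2.imread('pics/side0.png');im=np.ascontiguousarray(optics.get_image('side')[:,:,::-1])
for nm,(x0,y0,x1,y1) in(('mug',(245,142,278,172)),('ram',(280,206,320,242)),('mill',(308,258,338,304))):
    r=cv2.matchTemplate(im,s0[y0:y1,x0:x1],cv2.TM_CCOEFF_NORMED); _,v,_,l=cv2.minMaxLoc(r); print(nm,(x0,y0),l,round(v,3))
print(get_obs()['t'])
```

```text
mug (245, 142) (245, 142) 0.993
ram (280, 206) (280, 206) 0.995
mill (308, 258) (308, 259) 0.937
28.9333
```

```bash
python3 -c "
from station import ctrl; print(ctrl.finish_job())"
```

```text
the job is handed in; nothing more can be done
None
```

Both tins stand upright on the board, heavy end down, and the job was handed in at about 29 s; the mug and ramekin matched their starting views exactly, and the shaker matched within one pixel.

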